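# Pull the vacuum pump's filter at the jar-sealing counter

## Robot

A 6-joint arm with a two-finger parallel gripper is mounted at the origin on the work surface. World frame = base frame: x ahead of the robot, y to its left, z up, the work surface at z = 0. Lengths are in m, angles in rad, forces in N, time in s.
With the tool pointing down it reaches from about 0.325 to 0.9 m from the base axis. Payload 6.1 kg.
Tool frame: the origin (TCP) lies at the very end of the fingers, on their centre line; the grasp point (between the pads) lies 19 mm behind it; z points along the fingers, y is the direction in which the jaws open and shut (so a half turn about z gives the same grasp; the last joint's range is limited). The gripper opens to 87 mm and grips with 3 to 60 N. Pads are 19 mm wide; open, the fingers measure 117 mm over their backs; the gripper's body (75 mm by 190 mm) begins 51 mm behind the grasp point.
Start: joints at [1.209, 0.22, 1.526, -0, 1.395, -0.126], TCP at [0.146, 0.608, 0.223] pointing down, gripper open.
Joint ranges: [-2.98, 2.98], [-0.91, 2.08], [0.09, 2.57], [-1.24, 4.39], [0.2, 2.65], [-2.68, 2.68]. Speed limits (rad/s): [2.57, 2.57, 3.01, 3.14, 3.14, 3.14].

## Interface

Orientations are given as a unit quaternion [x, y, z, w].
In Python, from plant import robot gives the robot as it stands. The module is installed in compiled form; this text tells all that it offers.
- The arm moves only by the tool carry_out, never from a script. Its argument "plan" is a list of rows, each a list of 7 numbers: the shift along the tool's x, y, z in cm, then the turn, a rotation vector about the tool's x, y, z in degrees, then the closure, from 0 (fully open) to 1 (shut). In form: [[tx, ty, tz, wx, wy, wz, grip], ...]. A call has 1 to 20 rows; each row is the pose to reach, as a shift and turn from the pose commanded when the call began, along the tool's axes at that moment; what a row does not reach only later rows make up. A row lasts 1/12 s, in which the tool goes at most 41.7 mm and 7.16 degrees, less where a joint would pass 70% of its speed; a pose out of reach is approached as far as the arm can. A call with a gripper value outside its range is refused whole. The fingers move at their own pace and stop on an object; the grip force is fixed at half the most. Time passes only in rows, so rows that repeat a pose let the fingers close. It gives the time, the measured TCP pose, the force and the opening at its end, in the units of the state.
- robot.sense(): the state, without advancing time (a new reading comes with each control period).
- robot.get_image(name): name is "scene" or "top" or "wrist"; returns a dict with "img" (384x512x3 uint8, red, green, blue), "fovy" (degrees; the focal length in pixels is half the picture's height over the tangent of half this angle, whatever the lens; pixels are square), "cx", "cy" (the principal point, pixels), "eye" and "attitude" of the camera in the world; the wrist camera has in their place "mount" (4x4, takes a point from camera to tool coordinates, whose origin is the TCP and whose axes are the flange's). Camera axes: x right, y down, z forward; pixel columns grow to the right and rows downward; lengths in m; the calibration is good to about 2 mm. The wrist camera is an equidistant fisheye: a pixel r from the principal point sees the ray r / f radians off the axis. A picture is of the moment at which its call begins: read the wrist's pose just before it. There is no depth.
- robot.finish_job(): hands the job in, once; it reports no verdict.
The state is a dict: "clock": time; "q": joint angles; "joint_velocities": joint speeds; "joint_torque": joint torques, N m; "position": TCP position; "tcp_rot": TCP orientation; "force": force on the tool from outside, world axes, zero at the start; "ft_torque": the same for the moment, N m; "finger_gap": opening from 0.0 (shut) to 1.0 (fully open).
Only numpy, scipy, OpenCV 4.12 (cv2) and the standard library are available. Lean on these libraries where they do the work, as an engineer would, in place of code of your own. Each camera call takes 0.05 s, during which the arm holds its last target.

## Task

Get the jar sealer ready for a filter inspection: first press the open green cover of the grey control box down until it snaps shut, and only then lift the blue hood flap of the white pump all the way open and leave it open. Draw the filter plate with the orange tab up out of the pump and finish still holding it in the gripper, upright and motionless over the middle of the steel dust tray, its lower edge at least 10 cm above the counter and touching nothing else. Do not shove or tip the jars and other things standing around.

Things in the scene. Friction and masses are not known exactly. Their poses are not given: they have to be found in the camera images.
- control_box: Fixed grey switch box, 130 mm (x) by 120 mm (y), walls 66 mm high, with a green cover hinged on its far (+x) top edge. Origin: centre of its underside on the counter; its front faces its own -x. Height over the shut cover 72 mm.
- box_cover (a joint): Angle of the green cover, rad: 0 shut, grows as its front rises (to 1.1). Plate 128 x 120 x 6 mm; hinge along the box's y at x = +60, z = 66 mm in the box frame. Starts partly open; friction (0.11 N m) keeps it at any angle. A spring catch resists from about 0.1 rad (about 4 N at the front edge, 9 N half way back), then gives way and holds it shut at 0 to 0.02.
- cover_press (a point): Press point on the top face of the green cover, 90 mm from its hinge line, 39 mm behind its front edge, on the centre line; it moves with the cover. A yellow mark lies just in front of it.
- pump: Fixed white vacuum pump unit of the jar sealer, 160 mm (x) by 140 mm (y), flat deck 90 mm above the counter. Origin: centre of its underside; its front faces its own -x. In the deck, at the pump's x = y = 0, is a slot 74 mm (x) by 13 mm (y), 56 mm deep, that holds the filter plate. A blue hood flap covers it.
- flap (a joint): Angle of the blue hood flap, rad: 0 shut, grows as its front rises, stop at 1.75 (fully open, leaning back). Hood: shell open below and behind, 97 mm (x) by 80 mm (y) by 42 mm high, walls 3 mm, 0.12 kg. Not latched: falls shut if let go below about 0.9 rad, falls open by itself to the stop beyond about 1.1 rad.
- flap_hinge (a point): Middle of the hood flap's hinge line, which runs along the pump's y at x = +48 mm, z = 92 mm in the pump frame.
- flap_tab (a point): Centre of the flap's yellow finger tab: disc 26 mm in diameter, 10 mm thick, flat faces to the pump's +y and -y (pinch across y; it can pivot between the fingers). Flap shut: 117 mm in front (pump -x) of the hinge line and 62 mm above it, 20 mm before and 20 mm above the hood's top front edge. Moves with the flap.
- filter_plate: Filter plate, loose, 0.09 kg: grey frame, pale pleats, 70 mm (x) by 10 (y) by 56 high, with an orange grip tab on top, 30 mm (x) by 12 (y), 32 high (88 in all). Origin: centre of its underside; z up. Starts upright, hidden under the flap in the pump's slot, underside 34 mm above the counter, frame top flush with the deck, tab 32 mm above the deck, axes along the pump's.
- dust_tray: Fixed open steel tray, 170 mm (x) by 150 mm (y), 28 mm high. Origin: centre of its underside on the counter.
- jar_red: Bystander, loose: glass jar of red preserve, brass-coloured cap, 72 mm diameter, 110 mm tall. Origin: centre of its underside. Leave it alone.
- jar_green: Bystander, loose: green glass jar, steel cap, 72 mm diameter, 110 mm tall. Origin: centre of its underside. Leave it alone.
- jar_amber: Bystander, loose: amber glass jar, brass-coloured cap, 66 mm diameter, 90 mm tall. Origin: centre of its underside. Leave it alone.
- sauce_bottle: Bystander, loose: brown-red sauce bottle, black cap, 60 mm diameter, 170 mm tall. Origin: centre of its underside. Leave it alone.
- jar_lid: Bystander, loose: solid brass-coloured jar lid lying flat, 70 mm diameter, 14 mm high. Origin: centre of its underside. Leave it alone.
- label_block: Bystander, loose: block of white labels, 60 x 45 x 20 mm. Origin: centre of its underside. Leave it alone.

How it is judged:
By the outcome, as a careful person would: the job done as asked, in the order asked, and still so for the second after the job is handed in, while the arm keeps its last pose, push and grip.
It also fails if it takes over 70 s, if anything falls off the work surface, if the arm or the gripper's body presses on something with over 40 N, if the wrist force passes 120 N, or if a joint passes its speed limit or range.

## Working session

There is one attempt and no reset: what is moved stays moved. The work goes in short steps, Python scripts to look and compute and a tool call to move; the robot and the scene stay as the last step left them, time stands still between calls to the robot, and variables do not carry over. Pictures are saved under pics/ and viewed, and the job is handed in when it is done.

Besides the shell and the picture viewer there is one more tool, called after "Request:" as a command line: name --pt "numbers of a row" for each row, then --argument value for the rest. carry_out: Moves the arm, as the interface text tells. Its arguments: {"type":"object","properties":{"plan":{"type":"array","items":{"type":"array","items":{"type":"number"}}}},"required":["plan"]}

```bash
mkdir -p pics; ls; python3 - <<'E'
from plant import robot
import cv2
s=robot.sense();print({k:(v if not hasattr(v,'round') else v) for k,v in s.items()})
for n in ["scene","top","wrist"]:
    d=robot.get_image(n); cv2.imwrite(f"pics/{n}0.png",d["img"][...,::-1])
    print(n,{k:v for k,v in d.items() if k!="img"})
E
```

```text
pics
{'clock': 0.0, 'q': array([ 1.20888562e+00,  2.21266432e-01,  1.52760613e+00,  6.16335012e-07,
        1.39471061e+00, -1.26144598e-01]), 'joint_velocities': array([-0.00118016,  0.00016543,  0.00088265, -0.00100612, -0.00165173,
       -0.00110855]), 'joint_torque': array([-2.15293570e-03, -4.94604099e+01, -3.87378716e+01,  6.96956716e-02,
        5.70351665e-02, -1.43355442e-04]), 'position': array([0.14579963, 0.60711215, 0.22141494]), 'tcp_rot': array([ 1.17610216e-01,  9.93059337e-01, -9.65699415e-04, -2.40761907e-04]), 'force': array([ 0.00800652,  0.00302947, -0.08364083]), 'ft_torque': array([ 0.031167  ,  0.05521663, -0.00301636]), 'finger_gap': 0.9981681983893803}
scene {'fovy': 42.39180884329298, 'cx': 259.0280181957023, 'cy': 196.77816172246884, 'eye': array([1.31954787, 0.73299011, 1.37421078]), 'attitude': array([ 0.36949827,  0.862789  , -0.31667138, -0.13705986])}
top {'fovy': 55.40383349440719, 'cx': 252.47079568834545, 'cy': 187.1721949023363, 'eye': array([ 0.39307482, -0.00857006,  1.15867069]), 'attitude': array([-0.70159722,  0.70873889, -0.04580625,  0.05789917])}
wrist {'fovy': 65.70646984690485, 'cx': 253.16539189687757, 'cy': 188.583308124344, 'mount': array([[-7.11795711e-04, -9.65872488e-01, -2.59017045e-01,
         7.03845736e-02],
       [ 9.99999516e-01, -5.11413482e-04, -8.41007023e-04,
        -7.62238475e-04],
       [ 6.79840737e-04, -2.59017518e-01,  9.65872385e-01,
        -1.62279807e-01],
       [ 0.00000000e+00,  0.00000000e+00,  0.00000000e+00,
         1.00000000e+00]])}
```

View pics/scene0.png

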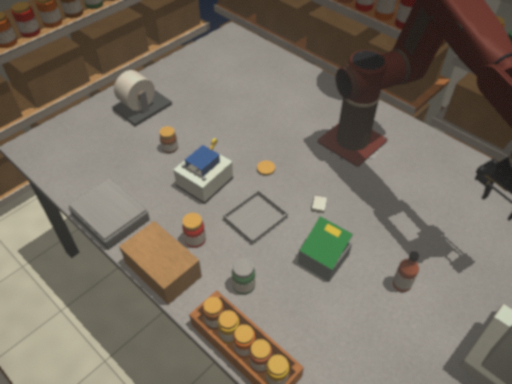

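View pics/top0.png

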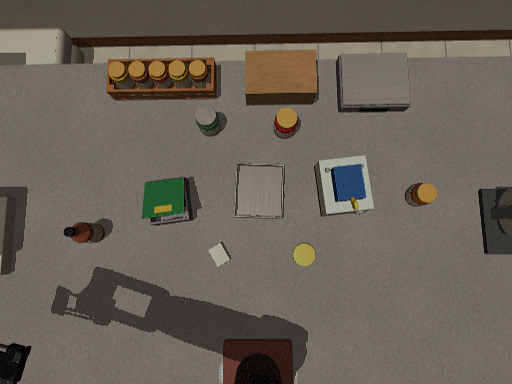

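View pics/wrist0.png

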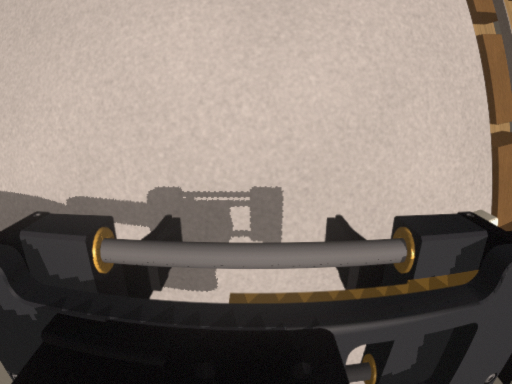

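The top view shows the green cover near (165,200), tray (259,190), pump (345,185) with yellow tab (353,205), red jar (286,122), green jar (207,120), amber jar (424,194), bottle (80,232), lid (304,254) and labels (219,254). Next I'll zoom in and measure.

```bash
cat > h.py <<'E'
import numpy as np, cv2
from scipy.spatial.transform import Rotation as R
from plant import robot
def cam(d,s=None):
    f=192/np.tan(np.radians(d["fovy"]/2))
    if "mount" in d:
        M=d["mount"]; T=np.eye(4); T[:3,:3]=R.from_quat(s["tcp_rot"]).as_matrix(); T[:3,3]=s["position"]; M=T@M
        return f,d["cx"],d["cy"],M[:3,3],M[:3,:3],True
    return f,d["cx"],d["cy"],np.array(d["eye"]),R.from_quat(d["attitude"]).as_matrix(),False
def ray(c,u,v):
    f,cx,cy,e,A,fish=c; x=(u-cx);y=(v-cy)
    if fish:
        r=np.hypot(x,y)+1e-9;t=r/f; k=np.array([np.sin(t)*x/r,np.sin(t)*y/r,np.cos(t)])
    else: k=np.array([x/f,y/f,1.])
    k=A@k; return e,k/np.linalg.norm(k)
def plane(c,u,v,z):
    e,k=ray(c,u,v); return e+k*(z-e[2])/k[2]
def proj(c,p):
    f,cx,cy,e,A,fish=c; q=A.T@(np.array(p)-e)
    if fish:
        r=np.hypot(q[0],q[1]);t=np.arctan2(r,q[2]); return np.array([cx+f*t*q[0]/r,cy+f*t*q[1]/r])
    return np.array([cx+f*q[0]/q[2],cy+f*q[1]/q[2]])
def tri(c1,p1,c2,p2):
    e1,k1=ray(c1,*p1);e2,k2=ray(c2,*p2)
    A=np.stack([k1,-k2],1);s=np.linalg.lstsq(A,e2-e1,rcond=None)[0]
    a=e1+k1*s[0];b=e2+k2*s[1];return (a+b)/2,np.linalg.norm(a-b)
E
python3 - <<'E'
import cv2
t=cv2.imread("pics/top0.png");s=cv2.imread("pics/scene0.png")
def crop(i,x,y,w,h,k,n): cv2.imwrite(n,cv2.resize(i[y:y+h,x:x+w],None,fx=k,fy=k,interpolation=cv2.INTER_CUBIC))
crop(t,130,150,100,75,8,"pics/t_box.png");crop(t,300,140,100,75,8,"pics/t_pump.png")
crop(s,160,125,100,75,8,"pics/s_pump.png");crop(s,285,210,80,70,8,"pics/s_box.png")
E
```

```text
(no output)
```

View pics/t_box.png

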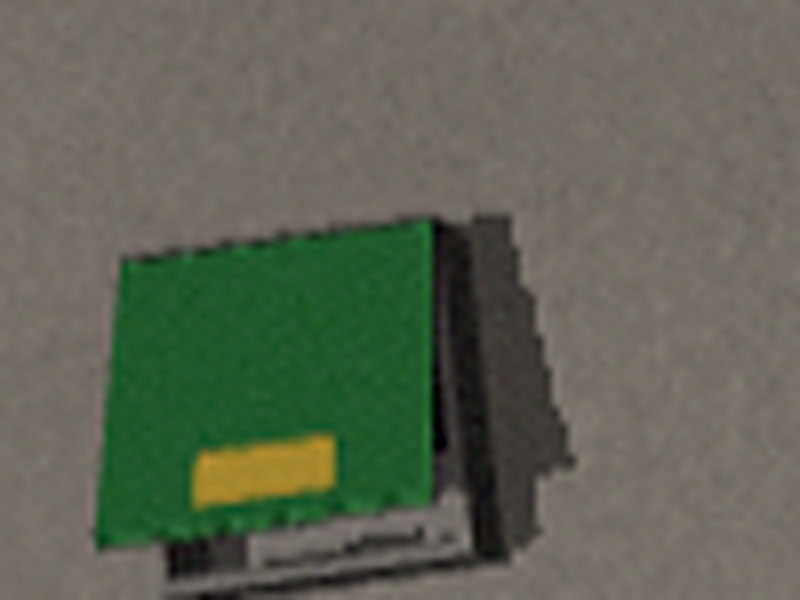

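View pics/t_pump.png

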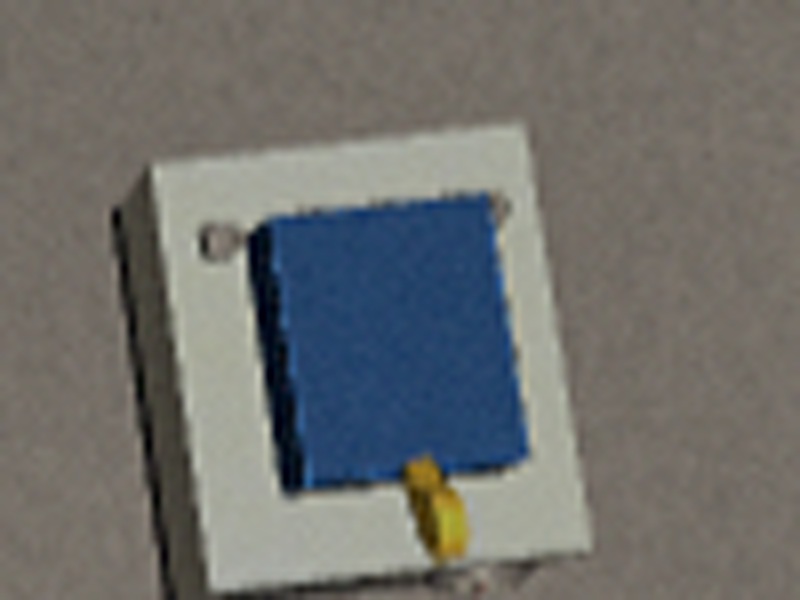

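View pics/s_pump.png

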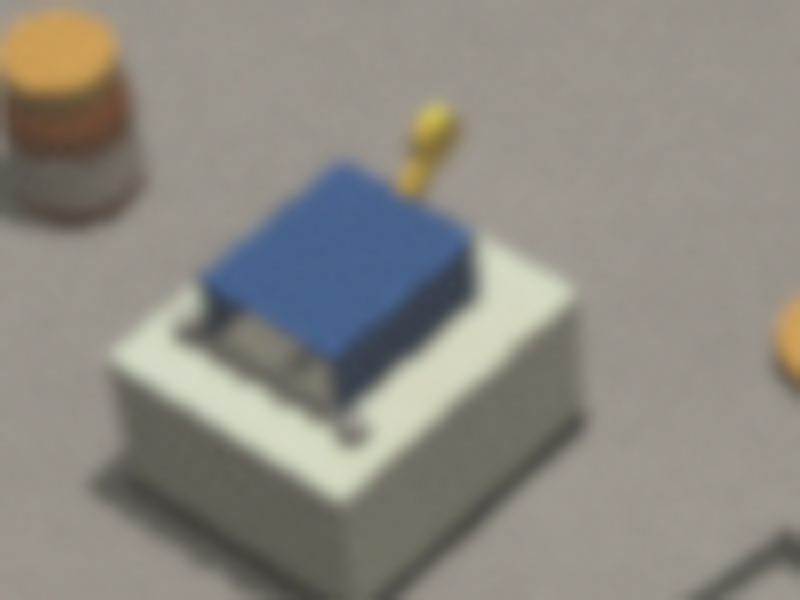

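View pics/s_box.png

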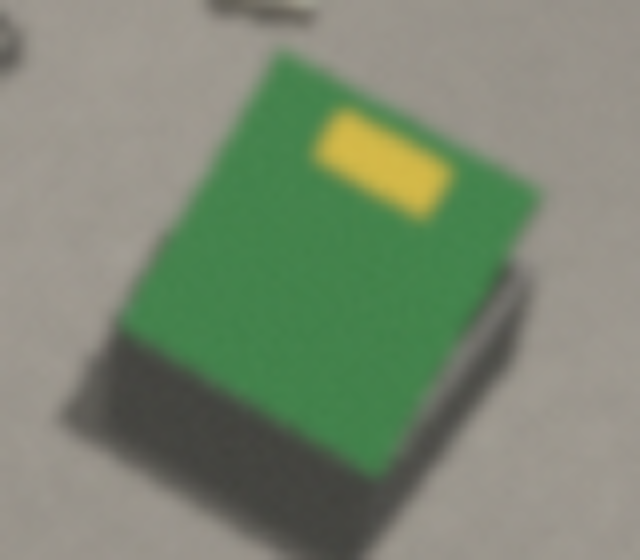

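```bash
cat > m.py <<'E'
from h import *
def colours():
    pass
E
python3 - <<'E'
from h import *
t=robot.get_image("top");s=robot.get_image("scene");ct=cam(t);cs=cam(s)
def P(L,ox,oy): return [((a+.5)/8-.5+ox,(b+.5)/8-.5+oy) for a,b in L]
T=P([(155,163),(522,125),(592,550),(212,592)],300,140)
S=P([(345,500),(110,357),(580,290)],160,125)
print("pump top-plane z=.09")
D=np.array([plane(ct,*p,0.09) for p in T]);print(D.round(4), D.mean(0), [np.linalg.norm(D[i]-D[i-1]).round(4) for i in range(4)])
Ds=np.array([plane(cs,*p,0.09) for p in S]);print("scene",Ds.round(4))
# yaw
fr=(D[2]+D[3])/2;bk=(D[0]+D[1])/2;print("yaw",np.arctan2(*(bk-fr)[[1,0]]),np.arctan2(*((D[0]-D[1])*[-1,1,1])[[0,1]]))
T=P([(122,260),(433,220),(433,500),(97,548)],130,150)
S=P([(378,475),(120,325),(280,50),(540,190)],285,210)
C=[]
for a,b,n in zip(T,S,["hinge+y","hinge-y","front-y","front+y"]):
    p,e=tri(ct,a,cs,b);C.append(p);print(n,p.round(4),e.round(4))
# tab
a=P([(440,520)],300,140)[0];b=P([(434,125)],160,125)[0];print("tab",tri(ct,a,cs,b))
# tray corners
g=cv2.cvtColor(t["img"],cv2.COLOR_RGB2HSV)
for nm,(u,v),z in [("red",(286,118),.11),("green",(206,115),.11),("amber",(425,191),.09),("bottle",(70,231),.17),("lid",(304,254),.014),("label",(219,254),.02),("trayTL",(237,164),.028),("trayTR",(284,164),.028),("trayBR",(284,218),.028),("trayBL",(235,217),.028)]:
    print(nm,plane(ct,u,v,z).round(3))
E
```

```text
pump top-plane z=.09
[[ 0.6309 -0.1896  0.09  ]
 [ 0.6436 -0.3262  0.09  ]
 [ 0.4849 -0.3431  0.09  ]
 [ 0.471  -0.2047  0.09  ]] [ 0.55761403 -0.26589627  0.09      ] [np.float64(0.1606), np.float64(0.1372), np.float64(0.1596), np.float64(0.1391)]
scene [[ 0.6292 -0.1888  0.09  ]
 [ 0.6442 -0.3279  0.09  ]
 [ 0.47   -0.2062  0.09  ]]
yaw 0.09987001374012651 0.09269799271554378
hinge+y [0.5728 0.3348 0.0737] 0.0005
hinge-y [0.5872 0.2175 0.0716] 0.0002
front-y [0.4766 0.2024 0.1325] 0.0012
front+y [0.4612 0.3198 0.1341] 0.0025
tab (array([ 0.49053412, -0.271067  ,  0.16302015]), np.float64(0.003831350936026296))
red [ 0.755 -0.093  0.11 ]
green [0.768 0.146 0.11 ]
amber [ 0.534 -0.496  0.09 ]
bottle [0.425 0.503 0.17 ]
lid [ 0.353 -0.146  0.014]
label [0.355 0.115 0.02 ]
trayTL [0.635 0.058 0.028]
trayTR [ 0.633 -0.09   0.028]
trayBR [ 0.463 -0.086  0.028]
trayBL [0.468 0.065 0.028]
```

Request:
carry_out --pt "-1 -0.6 0 0 0 -1 1" --pt "-4 -2.5 0 0 0 -3 1" --pt "-7.5 -4.6 0 0 0 -5 1" --pt "-11 -6.8 0.5 0 0 -7 1" --pt "-14.5 -9 0.5 0 0 -9 1" --pt "-18 -11 1 0 0 -11 1" --pt "-21.5 -13.2 1 0 0 -13 1" --pt "-25 -15.4 1 0 0 -15 1" --pt "-28.5 -17.5 1.5 0 0 -17 1" --pt "-32 -19.7 1.5 0 0 -19 1" --pt "-35.5 -21.8 2 0 0 -19 1" --pt "-38.5 -23.7 2 0 0 -19 1" --pt "-40.5 -24.8 2 0 0 -19 1" --pt "-41.3 -25.3 2 0 0 -19 1" --pt "-41.3 -25.3 2 0 0 -19 1"

```text
clock: 1.5
position: [0.4897, 0.2636, 0.2024]
tcp_rot: [-0.046, 0.999, -0.0, -0.0]
force: [0.8, 0.1, 1.1]
finger_gap: 0.021
```

```bash
python3 - <<'E'
from h import *
s=robot.sense();print(s["clock"],s["position"],s["tcp_rot"],s["force"],s["finger_gap"]);print(R.from_quat(s["tcp_rot"]).as_matrix().round(3))
d=robot.get_image("wrist");cv2.imwrite("pics/w1.png",d["img"][...,::-1])
c=cam(d,s)
for p in [(.501,.2661,.1137),(.4877,.2644,.072)]: print(proj(c,p))
E
```

```text
1.5 [0.48969286 0.26364302 0.20238168] [-4.63267293e-02  9.98926329e-01 -1.48709390e-04 -1.77263860e-05] [0.80731446 0.06018658 1.12152849] 0.020590030872378415
[[-0.996 -0.093 -0.   ]
 [-0.093  0.996 -0.   ]
 [ 0.    -0.    -1.   ]]
[255.92005368 204.78782009]
[255.1679942  179.33715611]
```

View pics/w1.png

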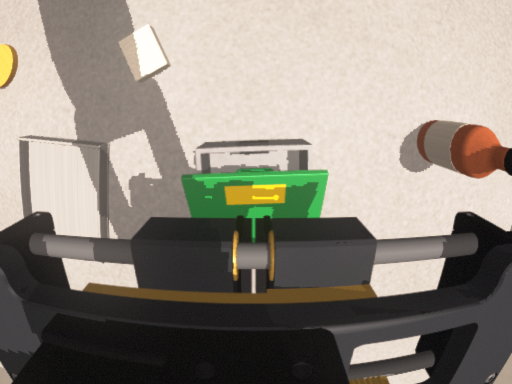

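The wrist view shows the yellow mark at (254,196), right in front of the predicted press point (256,205). Pressing down now.

Request:
carry_out --pt "0 0 1 0 0 0 1" --pt "0 0 3 0 0 0 1" --pt "0 0 5 0 0 0 1" --pt "0 0 6.5 0 0 0 1" --pt "0 0 7.5 0 0 0 1" --pt "0 0 8.2 0 0 0 1" --pt "0 0 8.8 0 0 0 1" --pt "0 0 9.4 0 0 0 1" --pt "0 0 10 0 0 0 1" --pt "0 0 10.6 0 0 0 1" --pt "0 0 11.1 0 0 0 1" --pt "0 0 11.6 0 0 0 1" --pt "0 0 12 0 0 0 1" --pt "0 0 12.4 0 0 0 1" --pt "0 0 12.7 0 0 0 1" --pt "0 0 12.9 0 0 0 1" --pt "0 0 13 0 0 0 1" --pt "0 0 13 0 0 0 1"

```text
clock: 3.05
position: [0.4886, 0.2652, 0.0724]
tcp_rot: [-0.048, 0.999, 0.0, 0.0]
force: [-0.3, -0.3, -0.1]
finger_gap: 0.001
```

Request:
carry_out --pt "0 0 0.1 0 0 0 1" --pt "0 0 0.2 0 0 0 1" --pt "0 0 0.3 0 0 0 1" --pt "0 0 0.3 0 0 0 1"

```text
clock: 3.38
position: [0.4889, 0.2653, 0.0719]
tcp_rot: [-0.048, 0.999, -0.0, 0.0]
force: [-7.5, -3.1, 16.7]
finger_gap: 0.005
```

Request:
carry_out --pt "0 0 -1 0 0 0 1" --pt "0 0 -3 0 0 0 1" --pt "0 0 -6 0 0 0 1" --pt "0 0 -9 0 0 0 1" --pt "0 1 -12 0 0 0 1" --pt "0 0 -15 0 0 0 1" --pt "0 -3 -17 0 0 0 1" --pt "0 -6 -18 0 0 0 0.8" --pt "0 -9.5 -18 0 0 0 0.6" --pt "0 -13 -18 0 0 0 0.5" --pt "0 -16.5 -18 0 0 0 0.5" --pt "0 -18 -18 0 0 0 0.5" --pt "0 -18 -18 0 0 0 0.5"

```text
clock: 4.47
position: [0.5063, 0.0828, 0.2498]
tcp_rot: [-0.046, 0.999, -0.001, 0.001]
force: [-0.2, 0.3, -1.0]
finger_gap: 0.377
```

```bash
python3 - <<'E'
from h import *
print(robot.sense()["force"],robot.sense()["finger_gap"])
t=robot.get_image("top")["img"];s=robot.get_image("scene")["img"]
k=lambda i,x,y:cv2.resize(i[y:y+70,x:x+90],None,fx=4,fy=4,interpolation=cv2.INTER_CUBIC)
cv2.imwrite("pics/box2.png",np.hstack([k(t,130,150),k(s,280,205)])[...,::-1])
E
```

```text
[-0.22667354  0.34909131 -0.96466176] 0.3766018025923838
```

View pics/box2.png

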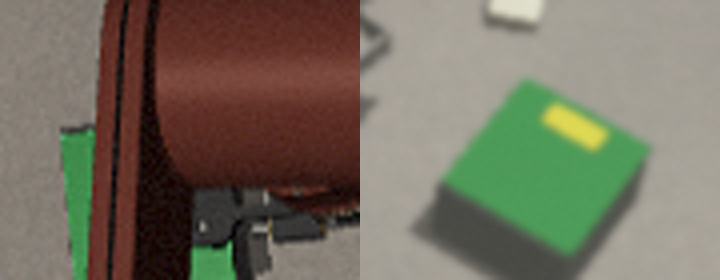

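```bash
python3 - <<'E'
from h import *
s=robot.get_image("scene");c=cam(s);g=cv2.cvtColor(s["img"],cv2.COLOR_RGB2HSV)
m=cv2.inRange(g,(45,80,40),(85,255,255));m[:,:280]=0;m[:,375:]=0;m[:205]=0;m[280:]=0
q=cv2.boxPoints(cv2.minAreaRect(max(cv2.findContours(m,0,2)[0],key=cv2.contourArea)));print(q.round(1))
h=np.array([.577,.2757]);x=np.array([.992,.125]);y=np.array([-.125,.992])
for th in (0,.1):
  for a in (-60,60):
    for L in (129,1):
      p=h-x*(L*np.cos(th)-6*np.sin(th))/1e3+y*a/1e3; print(th,a,L,proj(c,[*p,.066+(L*np.sin(th)+6*np.cos(th))/1e3]).round(1))
s0=robot.sense();print(s0["position"],R.from_quat(s0["tcp_rot"]).as_matrix().round(3))
E
```

```text
[[300.7 250.3]
 [317.5 221.5]
 [351.6 241.5]
 [334.9 270.2]]
0 -60 129 [321.3 223.3]
0 -60 1 [300.  249.2]
0 60 129 [353.2 241. ]
0 60 1 [332.6 268.4]
0.1 -60 129 [321.5 221.2]
0.1 -60 1 [299.9 249.3]
0.1 60 129 [353.6 238.9]
0.1 60 1 [332.5 268.6]
[0.50577629 0.08650889 0.24959655] [[-0.995 -0.095  0.   ]
 [-0.095  0.995  0.001]
 [-0.     0.001 -1.   ]]
```

Request:
carry_out --pt "0.3 -2 0 0 0 0 0.5" --pt "1 -5.5 0 0 0 0 0.5" --pt "1.5 -9 0 0 0 0 0.5" --pt "2 -13 0 0 0 0 0.5" --pt "2.5 -17 0 0 0 0 0.5" --pt "3 -21 0 0 0 0 0.5" --pt "3.5 -25 0 0 0 0 0.5" --pt "4 -28.5 0 0 0 0 0.5" --pt "4.5 -31.5 0 0 0 0 0.5" --pt "5 -34 0 0 0 0 0.5" --pt "5.1 -35.5 0 0 0 0 0.5" --pt "5.1 -35.5 0 0 0 0 0.5" --pt "5.1 -35.5 0 0 0 0 0.5"

```text
clock: 5.7
position: [0.4894, -0.2713, 0.2492]
tcp_rot: [-0.048, 0.999, 0.001, -0.0]
force: [-0.1, 0.6, 0.6]
finger_gap: 0.498
```

```bash
python3 - <<'E'
from h import *
s=robot.sense();print(s["clock"],s["position"],s["tcp_rot"],s["finger_gap"]);print(R.from_quat(s["tcp_rot"]).as_matrix().round(3))
d=robot.get_image("wrist");cv2.imwrite("pics/w2.png",d["img"][...,::-1])
c=cam(d,s)
print(proj(c,(.4888,-.2731,.154)))
x=np.array([.9954,.0958,0]);y=np.array([-.0958,.9954,0]);o=np.array([.5575,-.2665,.09])
for a,b in [(-80,-70),(-80,70)]: print(proj(c,o+x*a/1e3+y*b/1e3))
E
```

```text
5.7 [ 0.48942161 -0.27131607  0.24922362] [-4.79351147e-02  9.98850271e-01  5.94897353e-04 -7.84285541e-05] 0.4982181911569037
[[-0.995 -0.096 -0.   ]
 [-0.096  0.995  0.001]
 [ 0.     0.001 -1.   ]]
[252.25823964 189.52347304]
[189.62792562 165.02988226]
[315.21620967 164.91410136]
```

View pics/w2.png

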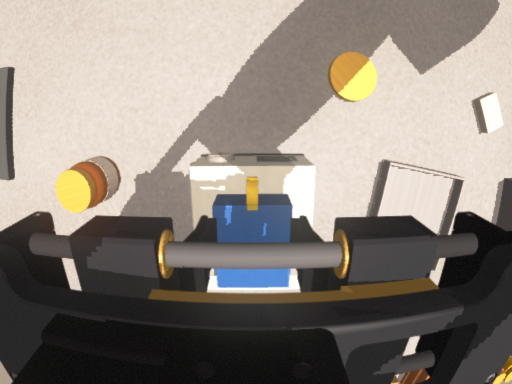

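The yellow tab is at (252,190), as predicted at (252,190). I'll descend and pinch it.

Request:
carry_out --pt "0 -0.1 1 0 0 0 0.5" --pt "0 -0.2 3 0 0 0 0.5" --pt "0 -0.2 5.5 0 0 0 0.5" --pt "0 -0.2 8 0 0 0 0.5" --pt "0 -0.2 10 0 0 0 0.5" --pt "0 -0.2 10.8 0 0 0 0.5" --pt "0 -0.2 10.8 0 0 0 0.5" --pt "0 -0.2 10.8 0 0 0 1" --pt "0 -0.2 10.8 0 0 0 1" --pt "0 -0.2 10.8 0 0 0 1" --pt "0 -0.2 10.8 0 0 0 1" --pt "0 -0.2 10.8 0 0 0 1" --pt "0 -0.2 10.8 0 0 0 1"

```text
clock: 6.83
position: [0.4893, -0.2735, 0.1422]
tcp_rot: [-0.048, 0.999, 0.001, 0.0]
force: [-2.1, 13.7, 10.3]
finger_gap: 0.133
```

```bash
python3 - <<'E'
from h import *
s=robot.sense();print(s["position"],s["force"],s["finger_gap"])
d=robot.get_image("wrist");cv2.imwrite("pics/w3.png",d["img"][...,::-1])
for th in np.arange(0,1.76,.1):
    c,n=np.cos(th),np.sin(th);print(round(th,2),"fwd(+x) %.1f up %.1f"%((-117*c+62*n+117)/10,(117*n+62*c-62)/10))
E
```

```text
[ 0.48928682 -0.27350906  0.14219859] [-2.07102488 13.69426216 10.32922532] 0.13272261295695226
0.0 fwd(+x) 0.0 up 0.0
0.1 fwd(+x) 0.7 up 1.1
0.2 fwd(+x) 1.5 up 2.2
0.3 fwd(+x) 2.4 up 3.2
0.4 fwd(+x) 3.3 up 4.1
0.5 fwd(+x) 4.4 up 4.9
0.6 fwd(+x) 5.5 up 5.5
0.7 fwd(+x) 6.7 up 6.1
0.8 fwd(+x) 8.0 up 6.5
0.9 fwd(+x) 9.3 up 6.8
1.0 fwd(+x) 10.6 up 7.0
1.1 fwd(+x) 11.9 up 7.0
1.2 fwd(+x) 13.2 up 7.0
1.3 fwd(+x) 14.5 up 6.7
1.4 fwd(+x) 15.8 up 6.4
1.5 fwd(+x) 17.1 up 5.9
1.6 fwd(+x) 18.2 up 5.3
1.7 fwd(+x) 19.4 up 4.6
```

View pics/w3.png

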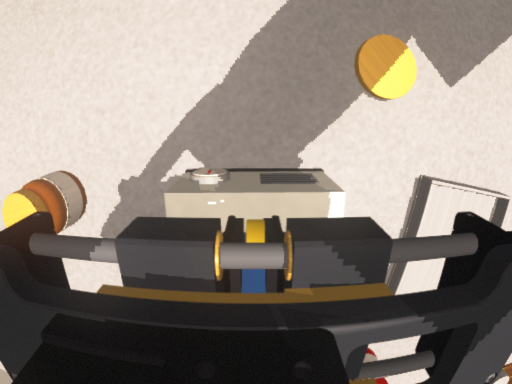

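Request:
carry_out --pt "0 0.1 0 0 0 0 1" --pt "0 0.2 0 0 0 0 1" --pt "0 0.2 0 0 0 0 1"

```text
clock: 7.13
position: [0.4892, -0.2725, 0.1423]
tcp_rot: [-0.048, 0.999, -0.0, 0.0]
force: [0.0, 0.8, 5.1]
finger_gap: 0.118
```

Request:
carry_out --pt "-0.3 0 -0.6 0 0 0 1" --pt "-0.7 0 -1.1 0 0 0 1" --pt "-1.1 0 -1.7 0 0 0 1" --pt "-1.5 0 -2.2 0 0 0 1" --pt "-2.4 0 -3.2 0 0 0 1" --pt "-3.3 0 -4.1 0 0 0 1" --pt "-4.4 0 -4.9 0 0 0 1" --pt "-5.5 0 -5.5 0 0 0 1" --pt "-5.5 0 -5.5 0 0 0 1"

```text
clock: 7.88
position: [0.5456, -0.2667, 0.198]
tcp_rot: [-0.048, 0.999, -0.0, 0.001]
force: [-2.1, -0.5, 1.7]
finger_gap: 0.117
```

Request:
carry_out --pt "-0.6 0 -0.3 0 0 0 1" --pt "-1.2 0 -0.6 0 0 0 1" --pt "-2.5 0 -1 0 0 0 1" --pt "-3.8 0 -1.3 0 0 0 1" --pt "-5.1 0 -1.5 0 0 0 1" --pt "-6.4 0 -1.5 0 0 0 1" --pt "-7.7 0 -1.5 0 0 0 1" --pt "-9 0 -1.2 0 0 0 1" --pt "-10.3 0 -0.9 0 0 0 1" --pt "-11.6 0 -0.4 0 0 0 1" --pt "-12.2 0 -0.1 0 0 0 1" --pt "-12.7 0 0.2 0 0 0 1" --pt "-12.7 0 0.2 0 0 0 1"

```text
clock: 8.97
position: [0.672, -0.2539, 0.1954]
tcp_rot: [-0.048, 0.999, 0.0, 0.002]
force: [1.3, 2.8, 4.1]
finger_gap: 0.107
```

```bash
python3 - <<'E'
from h import *
for n in ("wrist","scene"):
    d=robot.get_image(n)["img"]; 
    if n=="scene": d=cv2.resize(d[100:220,130:290],None,fx=4,fy=4,interpolation=cv2.INTER_CUBIC)
    cv2.imwrite(f"pics/{n}4.png",d[...,::-1])
E
```

```text
(no output)
```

View pics/scene4.png

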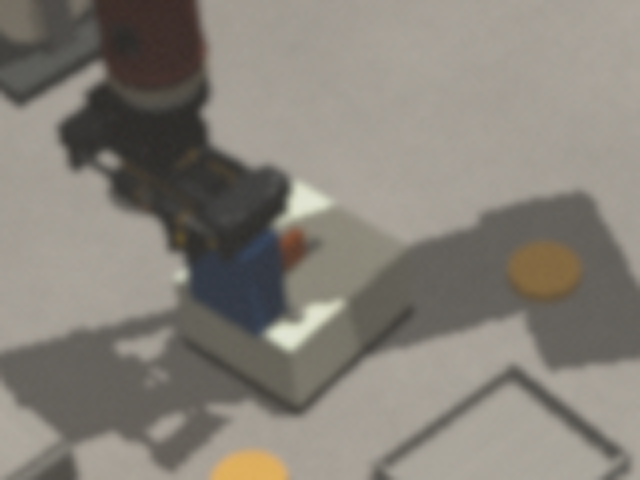

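View pics/wrist4.png

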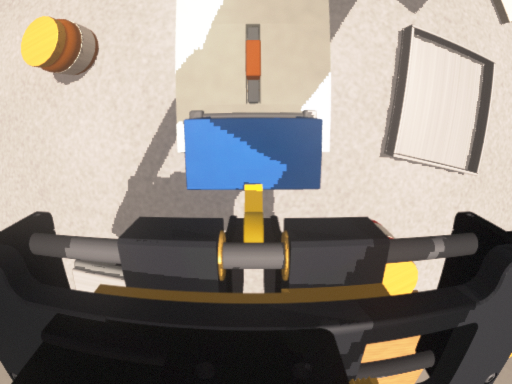

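The flap is open, and the orange tab is visible at (253,57). Releasing it and raising the tool.

Request:
carry_out --pt "0 0 0 0 0 0 0.5" --pt "0 0 0 0 0 0 0.5" --pt "0 0 0 0 0 0 0.5" --pt "0 0 0 0 0 0 0.5" --pt "0 0 -1 0 0 0 0.5" --pt "0 0 -3 0 0 0 0.5" --pt "0 0 -5 0 0 0 0.5" --pt "1 0 -7.5 0 0 0 0.5" --pt "3 0 -9 0 0 0 0.5" --pt "6 0 -9 0 0 0 0.5" --pt "9 0 -9 0 0 0 0.5" --pt "11.5 0 -9 0 0 0 0.5" --pt "11.5 0 -9 0 0 0 0.5" --pt "11.5 0 -9 0 0 0 0.5"

```text
clock: 10.23
position: [0.5549, -0.2663, 0.2858]
tcp_rot: [-0.047, 0.999, -0.0, 0.001]
force: [-0.8, -0.2, -0.0]
finger_gap: 0.496
```

```bash
python3 - <<'E'
from h import *
s=robot.sense();d=robot.get_image("wrist");c=cam(d,s);print(s["position"],R.from_quat(s["tcp_rot"]).as_matrix().round(3))
cv2.imwrite("pics/w5.png",d["img"][...,::-1])
x=np.array([.9954,.0958,0]);y=np.array([-.0958,.9954,0]);o=np.array([.5575,-.2665,.122])
print(proj(c,o),[proj(c,o+a*x+b*y).round(1) for a in(-.015,.015) for b in (-.006,.006)])
d=robot.get_image("scene")["img"];cv2.imwrite("pics/s5.png",cv2.resize(d[100:220,130:290],None,fx=4,fy=4,interpolation=cv2.INTER_CUBIC)[...,::-1])
E
```

```text
[ 0.55488782 -0.26630558  0.28577623] [[-0.996 -0.094  0.001]
 [-0.094  0.996 -0.001]
 [-0.001 -0.001 -1.   ]]
[253.86863654 176.26912974] [array([248.5, 163.1]), array([259.2, 163.1]), array([248.6, 189.2]), array([259.2, 189.1])]
```

View pics/w5.png

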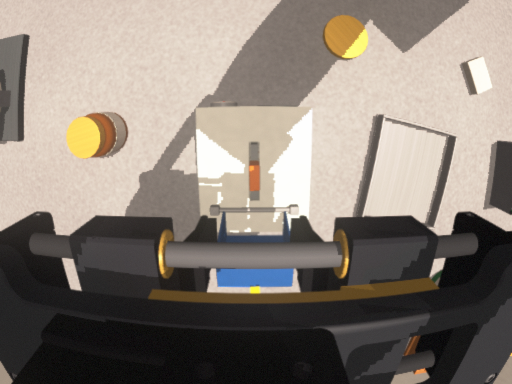

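View pics/s5.png

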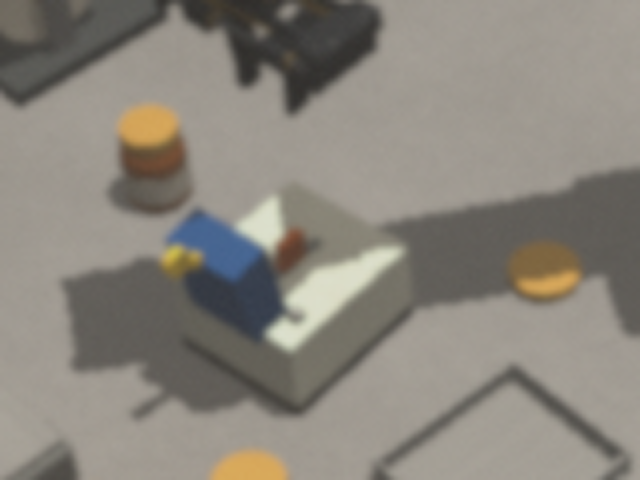

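The flap stays leaning back, and the orange tab is at (254.5,177.5) against a prediction of (254,176). Descending to it.

Request:
carry_out --pt "-0.1 0 1 0 0 0 0.5" --pt "-0.2 0 4 0 0 0 0.5" --pt "-0.2 0 7.5 0 0 0 0.5" --pt "-0.2 0 11 0 0 0 0.5" --pt "-0.2 0 14 0 0 0 0.5" --pt "-0.2 0 16.5 0 0 0 0.5" --pt "-0.2 0 18.2 0 0 0 0.5" --pt "-0.2 0 19 0 0 0 0.5" --pt "-0.2 0 19 0 0 0 0.5" --pt "-0.2 0 19 0 0 0 0.5"

```text
clock: 11.17
position: [0.5581, -0.2654, 0.094]
tcp_rot: [-0.048, 0.999, 0.0, -0.0]
force: [0.5, 0.1, 0.4]
finger_gap: 0.498
```

```bash
python3 - <<'E'
from h import *
s=robot.sense();d=robot.get_image("wrist");print(s["position"],s["force"])
cv2.imwrite("pics/w6.png",d["img"][...,::-1])
E
```

```text
[ 0.55814465 -0.26535258  0.09395218] [0.46529754 0.05144677 0.39609209]
```

View pics/w6.png

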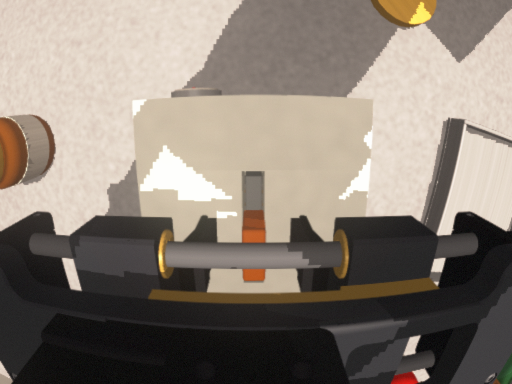

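The orange tab (254,245) sits between the fingers. Closing.

Request:
carry_out --pt "0 0 0 0 0 0 1" --pt "0 0 0 0 0 0 1" --pt "0 0 0 0 0 0 1" --pt "0 0 0 0 0 0 1" --pt "0 0 0 0 0 0 1" --pt "0 0 0 0 0 0 1"

```text
clock: 11.72
position: [0.5576, -0.2657, 0.0947]
tcp_rot: [-0.048, 0.999, -0.0, 0.0]
force: [0.2, -1.0, -1.1]
finger_gap: 0.137
```

Request:
carry_out --pt "0 0 -0.3 0 0 0 1" --pt "0 0 -0.8 0 0 0 1" --pt "0 0 -1.4 0 0 0 1" --pt "0 0 -2 0 0 0 1" --pt "0 0 -2.7 0 0 0 1" --pt "0 0 -3.4 0 0 0 1" --pt "0 0 -4.1 0 0 0 1" --pt "0 0 -4.8 0 0 0 1" --pt "0 0 -5.5 0 0 0 1" --pt "0 0 -6.5 0 0 0 1" --pt "0 0 -7.5 0 0 0 1" --pt "0 0 -8.8 0 0 0 1" --pt "0 0 -10 0 0 0 1" --pt "0 0 -11.5 0 0 0 1" --pt "0 0 -12.5 0 0 0 1" --pt "0 0 -13 0 0 0 1" --pt "0 0 -13 0 0 0 1"

```text
clock: 13.13
position: [0.5584, -0.2661, 0.2267]
tcp_rot: [-0.048, 0.999, -0.001, 0.001]
force: [0.3, -0.7, -0.9]
finger_gap: 0.137
```

```bash
python3 - <<'E'
from h import *
s=robot.sense();print(s["position"],R.from_quat(s["tcp_rot"]).as_matrix().round(3),s["force"],s["finger_gap"])
d=robot.get_image("wrist");cv2.imwrite("pics/w7.png",d["img"][...,::-1])
d=robot.get_image("scene")["img"];cv2.imwrite("pics/s7.png",cv2.resize(d[70:220,110:310],None,fx=4,fy=4,interpolation=cv2.INTER_CUBIC)[...,::-1])
E
```

```text
[ 0.55843653 -0.26613291  0.22674585] [[-0.995 -0.096  0.003]
 [-0.096  0.995 -0.002]
 [-0.003 -0.002 -1.   ]] [ 0.34118254 -0.71295038 -0.85885015] 0.13655782789173546
```

View pics/s7.png

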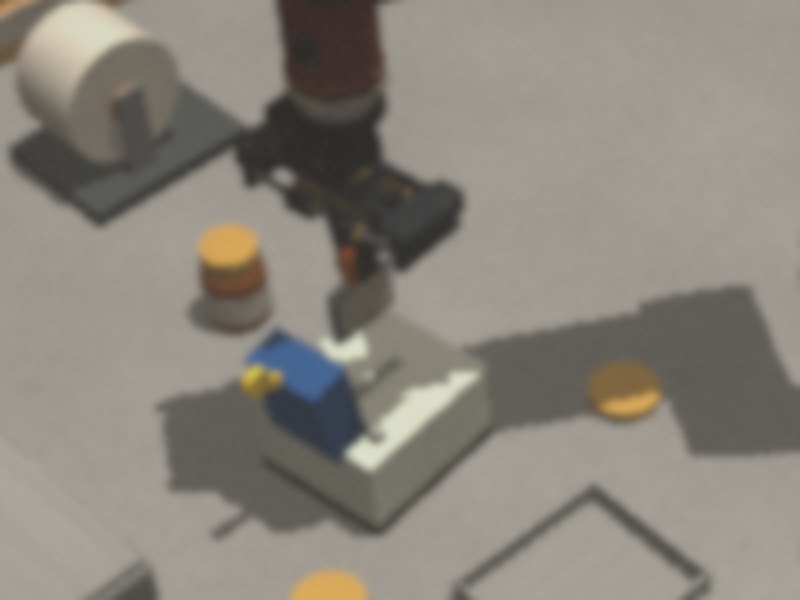

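View pics/w7.png

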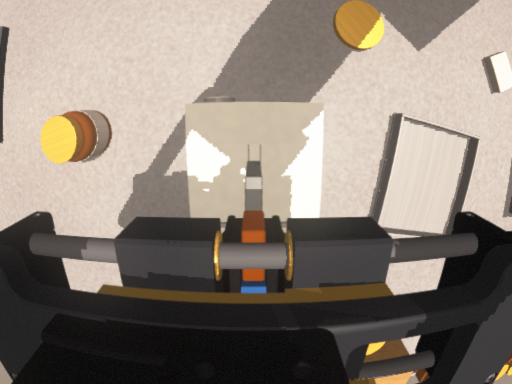

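The plate is clear of the slot and hangs upright with its tab at (254,245). Moving it over the tray at about (0.55, -0.013).

Request:
carry_out --pt "-0.1 0.7 0 0 0 0 1" --pt "-0.2 2 0 0 0 0 1" --pt "-0.3 4 0 0 0 0 1" --pt "-0.4 6.5 0 0 0 0 1" --pt "-0.6 9 0 0 0 0 1" --pt "-0.7 11.5 0 0 0 0 1" --pt "-0.9 14 0 0 0 0 1" --pt "-1 16.5 0 0 0 0 1" --pt "-1.2 19 0 0 0 0 1" --pt "-1.3 21.3 0 0 0 0 1" --pt "-1.4 23.2 0 0 0 0 1" --pt "-1.5 24.5 0 0 0 0 1" --pt "-1.6 25.1 0 0 0 0 1" --pt "-1.6 25.3 0 0 0 0 1" --pt "-1.6 25.3 0 0 0 0 1" --pt "-1.6 25.3 0 0 0 0 1" --pt "-1.6 25.3 0 0 0 0 1" --pt "-1.6 25.3 0 0 0 0 1"

```text
clock: 14.73
position: [0.5493, -0.0132, 0.2245]
tcp_rot: [-0.047, 0.999, -0.0, -0.0]
force: [-0.3, -0.4, -1.0]
finger_gap: 0.139
```

```bash
python3 - <<'E'
from h import *
s=robot.sense();print(s["clock"],s["position"],s["force"],s["finger_gap"],abs(s["joint_velocities"]).max())
a=robot.get_image("wrist");cv2.imwrite("pics/w8.png",a["img"][...,::-1])
d=robot.get_image("scene");cv2.imwrite("pics/s8.png",cv2.resize(d["img"][90:315,120:420],None,fx=2.6,fy=2.6,interpolation=cv2.INTER_CUBIC)[...,::-1])
c=cam(d)
# tray rim corners in scene crop for check
for p in [(.635,.058),(.633,-.09),(.463,-.086),(.468,.065)]: print(proj(c,(*p,.028)).round(1))
for z in (.167,.255): print("plate",z,((proj(c,(*s["position"][:2],z))-[120,90])*2.6).round())
E
```

```text
14.7333 [ 0.54933326 -0.01315005  0.22446328] [-0.27300199 -0.42829471 -1.03936757] 0.1390528169382329 0.0045979427349875784
[252.9 238.7]
[222.6 214.3]
[257.3 188.2]
[287.7 211.5]
plate 0.167 [351. 250.]
plate 0.255 [351. 201.]
```

View pics/s8.png

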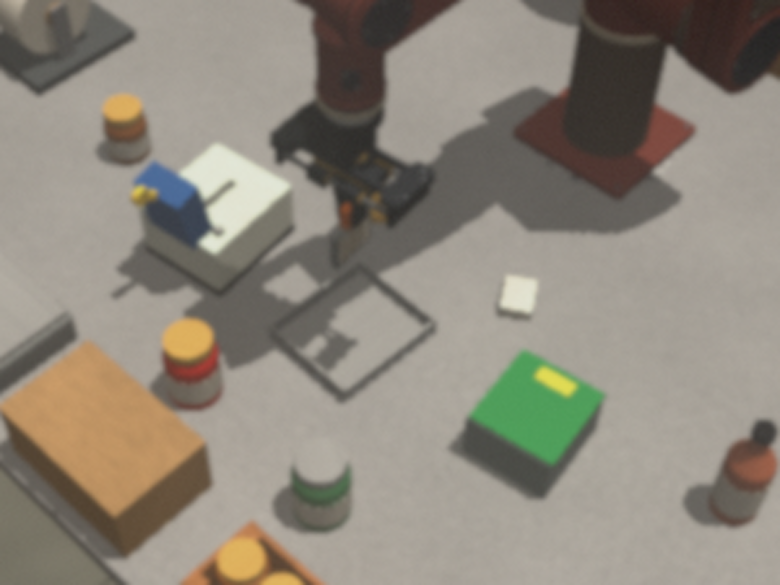

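View pics/w8.png

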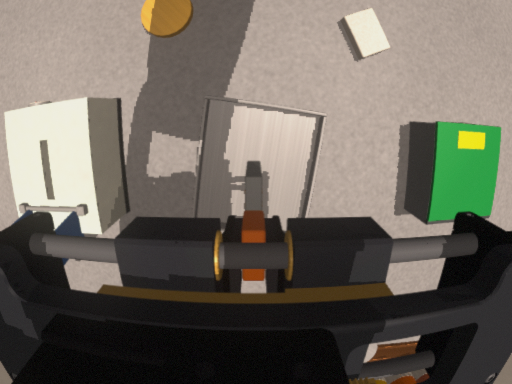

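The scene view shows the plate hanging at (350,235) over the tray (355,330 in that crop), the flap leaning back at (175,200), and the cover shut at (537,405). The jars all stand where they were. Handing in.

```bash
python3 -c "
from plant import robot
print(robot.finish_job()); s=robot.sense(); print(s['clock'],s['position'],s['finger_gap'],s['force'])"
```

```text
the job is handed in; nothing more can be done
None
the job is handed in; nothing more can be done
```

The job is done and handed in at about 15 s. I pressed the green cover shut, then swung the blue flap open and let go. After that I drew the filter plate out and left it held over the dust tray.

- **Cover:** in the last pictures it looked shut, and its corners fit a shut cover to within about 2–4 pixels. The press ended at z = 71.9 mm with about 17 N; I did not measure the final angle itself.
- **Flap:** it stayed leaning back near its stop after release. I judged this by eye, not by a measured angle.
- **Plate:** it is gripped by the orange tab (12 mm opening) and hangs upright. It is about 1 mm from the tray centre I measured, with its lower edge at about 0.165 m by arithmetic from the lift. The arm was almost still (fastest joint 0.005 rad/s) and the wrist force was about 1 N.
- **Bystanders:** the jars, bottle, lid and label block all looked unmoved and upright.

The first pinch on the flap's tab was about 2 mm off centre, with a side force of about 14 N. I corrected it before lifting. No check failed.

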